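# Crack the stuck lid of the cutter case

### The arm

A 6-joint arm with a two-finger parallel gripper is mounted at the origin on the work surface. World frame = base frame: x ahead of the robot, y to its left, z up, the work surface at z = 0. Lengths are in mm, angles in rad, forces in N, time in s.
With the tool pointing down it reaches from about 350 to 925 mm from the base axis. Payload 6.4 kg.
Tool frame: the origin (TCP) lies between the finger pads; the fingertips stand 22 mm ahead of it and the grasp point (between the pads) lies 3 mm ahead of it; z points along the fingers, y is the line along which they close (so a half turn about z gives the same grasp; the last joint's range is limited). The gripper opens to 85 mm and grips with 20 to 120 N. Pads are 22 mm wide; open, the fingers measure 114 mm over their backs; the gripper's body (76 mm by 85 mm) begins 54 mm behind the grasp point. The pads swing forward as they close: fully open they stand 13 mm farther back than shut.
Start: joints at [-1.516, 0.245, 1.558, -0, 1.339, -0.174], TCP at [147.43, -633.071, 253.29] pointing down, gripper open.
Joint ranges: [-3.13, 3.13], [-1.02, 2.26], [0.13, 2.54], [-0.95, 4.09], [0.21, 2.88], [-2.74, 2.74]. Speed limits (rad/s): [2.57, 2.57, 3.14, 3.14, 3.14, 3.14].

### API

Orientations are given as a 3x3 rotation matrix whose columns are the frame's x, y, z axes.
In Python, from bench import r gives the robot as it stands. Calls block until the motion is done:
- r.reach(position, orientation): joint-space move of the TCP to a pose.
- r.move_linear(position, frame=None, velocity=150): straight line of the TCP; frame=None keeps the orientation; velocity is the mean speed in mm/s.
- r.move_j(angles): joint-space move.
- r.command_gripper(opening, strength=None): finger opening in mm; strength is the grip in N (None keeps the last); returns when the fingers have stopped.
- r.dwell(seconds).
- r.solve_ik(position, orientation): joint angles nearest the present ones, or None.
- r.grab_frame(name): name is "scene" or "top" or "wrist"; returns the picture (480x640x3 uint8, red, green, blue); there is no depth.
- r.camera_info(name): a dict with "intrinsics" (3x3 intrinsics, pixels), "dist_coeffs" ([k1, k2, p1, p2, k3] as OpenCV has them; the pictures are not rectified), "rvec" (rotation vector, rad) and "tvec" (3), from world to camera coordinates, as OpenCV has them; the wrist camera has in their place "mount" (4x4, takes a point from camera to tool coordinates, whose origin is the TCP and whose axes are the flange's). Camera axes: x right, y down, z forward; pixel columns grow to the right and rows downward; lengths in mm; the calibration is good to about 2 mm. A picture is of the moment at which its call begins: read the wrist's pose just before it. camera_info takes no time and is no camera call.
A pose or a line that the arm cannot do raises r.PlanningError and nothing moves.
- r.close_job(): hands the job in; it is judged then, once.
Trained networks look in the newest picture that a camera, given by its name, has taken for a name from the list of things; names that differ only in an ending like _2 or _b are one class to them, and where a whole thing is asked for, a point or a joint stands for the part that bears it (a point fixed in the world has none). Each returns a list of dicts, best first, with "conf" (0 to 1); they miss things now and then, are a little off and sometimes report something else, mostly with a low value. They report only what shows in the picture. A call takes as long as a camera call. They do not tell look-alikes from the thing itself.
- r.trace(camera, label): "mask" (480x640 bool, what is visible of it) and "bbox" ([left, top, right, bottom] in pixels, round what is visible of it).
Readings, each from a call of its own:
- r.read_t(): time.
- r.read_joints(): joint angles.
- r.read_qd(): joint speeds.
- r.read_joint_efforts(): joint torques, N m.
- r.read_eef_pos(): TCP position.
- r.read_orientation(): TCP orientation.
- r.read_contact_force(): force on the tool from outside, world axes, zero at the start.
- r.read_wrist_torque(): the same for the moment, N m.
- r.read_opening(): finger opening in mm.
- r.read_grasp_force(): force on a finger pad.
Only numpy, scipy, OpenCV 4.12 (cv2) and the standard library are available. Lean on these libraries where they do the work, as an engineer would, in place of code of your own. Each camera call takes 0.05 s, during which the arm holds its last target. There are 200 camera calls.

### The job

The gasketed lid of the cutter case by the router has stuck shut. First take the fragile loupe off the lid with a light grip and stand it upright on the cork pad, without dropping it or knocking it down hard; then pull the lid up by its red bar until the sticky seal breaks, never letting it fly open past 50 mm at the front edge, and finish still holding the lid steady about 20 mm open. Leave the step block, collet nut and wrench alone.

Things in the scene. Friction and masses are not known exactly. Their poses are not given: they have to be found in the camera images.
- case: Grey plastic case screwed to the bench, 200 x 180 mm and 70 mm high, closed by a blue lid 12 mm thick (top at 82 mm, 205 x 180 mm). Origin: centre of its underside; x points from the front (the side with the red bar and red latches) to the hinge, z up.
- lid (a joint): Opening angle of the blue lid in rad: 0 shut, up to 0.45. The seal resists most within the first 2 mm, 13 to 16 N upward at the red bar with the lid's weight, then gives way and is gone once the front edge is about 12 mm up; the lid then weighs only 1.3 to 2.7 N at the bar and falls shut if let go. 0.1 rad is about 20 mm at the front edge, 205 mm from the hinge; accepted at the end: 0.05 to 0.15 rad (10 to 31 mm).
- handle (a point): Middle of the red round bar on the lid: 10 mm diameter, 80 mm clear between its end posts, running along the case's y, its centre 34 mm above the lid's top with free space beneath, 185 mm in front of the hinge and 46 mm above it. x, y, z axes follow the lid.
- hinge (a point): Middle of the lid's hinge line, at the case's rear top edge, 70 mm above the bench; the line runs along the case's y axis.
- loupe: Stand loupe on the lid, behind the bar, 55 to 90 g, upright, round: clear foot 42 mm diameter and 14 mm high, then a black barrel 38 mm diameter up to 44 mm with an orange band near the top. Origin: centre of its underside, z up. It cracks when the fingers press it with more than about 60 N in either pad, when it is knocked or pressed against something with more than 40 N, or when it is dropped from more than about 15 mm.
- pad: Square cork pad fixed on the bench, 110 x 110 mm, 6 mm thick, to the left or to the right of the case. Origin: centre of its underside.
- step_block: Black steel stepped clamping block, 75 x 32 mm, 38 mm high, on the bench on the side of the case away from the pad; leave alone. Origin: centre of its underside.
- collet_nut: Steel collet nut, 42 mm diameter, 22 mm high, standing on the bench; leave alone. Origin: centre of its underside.
- wrench: Steel wrench lying on the bench; leave alone. Origin: under its middle.
Things that resemble listed ones, but are neither listed nor needed, are in the scene too. What is meant by the loupe is not purple, and is the larger of those in its own colour.

How it is judged (in metres and radians):
On the way, in this order (a step that is already met when the one before it is completed fails the run):
1. the loupe stands released on the cork pad, the lid still shut (horizontal distance between loupe and pad below 0.05 m and height (world z) of loupe between 0.003 and 0.01 m and angle between loupe's own z axis and vertical below 0.1 rad and contact force between the fingers and loupe below 0.1 N and value of joint lid below 0.02 rad), for 0.2 s.
2. the seal is broken and the fingers hold the lid ajar (value of joint lid above 0.05 rad and contact force between the fingers and case above 0.5 N), for 0.2 s.
At the end, for the whole second after the job is handed in: The fingers still hold the lid, steady at 0.05 to 0.15 rad (front edge 10 to 31 mm open), and the loupe stands upright, untouched, on the cork pad, within 50 mm of its centre (all of step 2 and value of joint lid below 0.15 rad and velocity of joint lid between -0.05 and 0.05 rad/s and horizontal distance between loupe and pad below 0.05 m and height (world z) of loupe between 0.003 and 0.01 m and angle between loupe's own z axis and vertical below 0.1 rad and linear speed of loupe below 0.02 m/s and contact force between each of the arm, the fingers and loupe below 0.1 N); the arm keeps its last pose, push and grip.
It fails at once if the lid flew open past 50 mm (0.25 rad) (value of joint lid above 0.25 rad).
It fails at once if the loupe was squeezed too hard (contact force between the fingers and loupe above 120 N).
It fails at once if the loupe was knocked or pressed hard against the case or pad (contact force between loupe and pad above 40 N or contact force between loupe and case above 40 N).
It fails at once if the loupe toppled or was dropped (angle between loupe's own z axis and vertical above 0.8 rad or (contact force between the fingers and loupe below 0.1 N and linear speed of loupe above 0.55 m/s)).
It fails at once if the step block, collet nut or wrench was disturbed (moved over 20 mm) (distance of any of step_block, collet_nut, wrench from where it was at the start of the episode above 0.02 m).
It also fails if it takes over 48 s, if anything falls off the work surface, if the arm or the gripper's body presses on something with over 40 N, if the wrist force passes 120 N, or if a joint passes its speed limit or range.

## Working session

There is one attempt and no reset: what is moved stays moved. The work goes in short steps, each a Python script; the robot and the scene stay as the last script left them, time stands still between calls to the robot, and variables do not carry over. Pictures are saved under pics/ and viewed, at most 10 in all, crops included, and the job is handed in when it is done.

```bash
mkdir -p pics; ls
python3 - <<'E'
from bench import r
import cv2,numpy as np
for c in ["top","scene"]:
    f=r.grab_frame(c); cv2.imwrite(f"pics/{c}0.png",f[:,:,::-1])
    for l in ["loupe","case","pad","handle","step_block"]+(["collet_nut","wrench"] if c=="top" else []):
        for d in r.trace(c,l):
            m=d["mask"]; ys,xs=np.nonzero(m); 
            print(c,l,round(d["conf"],2),np.round(d["bbox"]),m.sum(),xs.mean().round(1),ys.mean().round(1),np.median(f[m],axis=0))
i=r.camera_info("top");print(i); print(r.camera_info("wrist")); print(r.read_t())
E
```

```text
pics
top loupe 0.87 [312. 210. 324. 235.] 293 320.2 220.7 [47. 66. 51.]
top loupe 0.71 [368. 226. 380. 238.] 121 373.0 232.4 [54. 71. 49.]
top loupe 0.58 [366. 266. 373. 275.] 135 370.0 271.0 [71. 83. 75.]
top case 0.95 [260. 181. 352. 283.] 6961 303.5 231.7 [28. 53. 86.]
top case 0.6 [424. 179. 476. 242.] 580 449.5 209.0 [118. 114. 106.]
top pad 0.86 [182. 286. 242. 345.] 2126 210.5 316.6 [120.  86.  55.]
top handle 0.92 [256. 181. 349. 282.] 6662 302.5 230.9 [28. 53. 86.]
top step_block 0.6 [427. 284. 450. 316.] 503 436.8 299.7 [53. 50. 49.]
top collet_nut 0.49 [194. 178. 214. 194.] 244 203.3 188.0 [108. 103.  95.]
top wrench 0.83 [424. 180. 475. 238.] 650 450.8 207.3 [117. 112. 104.]
scene loupe 0.82 [288. 291. 306. 314.] 385 296.1 300.7 [35. 48. 38.]
scene loupe 0.72 [262. 259. 279. 283.] 352 269.0 270.8 [36.  22.5 43. ]
scene loupe 0.67 [343. 220. 370. 255.] 709 355.2 236.2 [33. 36. 28.]
scene case 0.88 [296. 189. 437. 321.] 10971 363.2 255.2 [30. 48. 67.]
scene pad 0.6 [349. 181. 400. 208.] 799 372.9 191.6 [118.  84.  58.]
scene pad 0.6 [296. 192. 436. 282.] 6208 364.7 238.9 [2
[... 442 characters left out ...]
14908241,  0.15386558]), 'tvec': array([  -6.13215193,  600.84256061, 1171.27472314])}
{'intrinsics': array([[358.43537716,   0.        , 325.58809591],
       [  0.        , 358.43537716, 240.39587628],
       [  0.        ,   0.        ,   1.        ]]), 'dist_coeffs': array([-0.03576493,  0.        ,  0.        ,  0.        ,  0.        ]), 'mount': array([[-1.09478459e-03, -9.49900225e-01, -3.12551379e-01,
         7.88161483e+01],
       [ 9.99999251e-01, -8.68647122e-04, -8.62756316e-04,
         8.53535599e-01],
       [ 5.48035562e-04, -3.12552089e-01,  9.49900464e-01,
        -1.20683274e+02],
       [ 0.00000000e+00,  0.00000000e+00,  0.00000000e+00,
         1.00000000e+00]])}
0.7
```

```bash
cat > h.py <<'E'
from bench import r
import cv2,numpy as np
def ray(cam,px,z,pose=None):
    """pixels (n,2) of camera -> world points on plane height z"""
    i=r.camera_info(cam); px=np.array(px,float).reshape(-1,1,2)
    u=cv2.undistortPoints(px,i["intrinsics"],i["dist_coeffs"]).reshape(-1,2)
    d=np.c_[u,np.ones(len(u))]
    if cam=="wrist":
        p,R=pose; M=i["mount"]; C=R@M[:3,3]+p; D=d@(R@M[:3,:3]).T
    else:
        Rc=cv2.Rodrigues(i["rvec"])[0]; C=-Rc.T@i["tvec"]; D=d@Rc
    return C+D*((z-C[2])/D[:,2])[:,None]
def look(cam):
    pose=(np.array(r.read_eef_pos()),np.array(r.read_orientation()))
    return r.grab_frame(cam),pose
def down(yaw):  # tool z down, tool y (closing) at yaw in world
    y=np.array([np.cos(yaw),np.sin(yaw),0]); z=np.array([0,0,-1.])
    return np.c_[np.cross(y,z),y,z]
E
python3 - <<'E'
import cv2
a=cv2.imread("pics/top0.png")[165:355,175:485]; b=cv2.imread("pics/scene0.png")[160:340,140:450]
cv2.imwrite("pics/topc.png",cv2.resize(a,None,fx=2.55,fy=2.55,interpolation=3)); cv2.imwrite("pics/scenec.png",cv2.resize(b,None,fx=2.55,fy=2.55,interpolation=3))
E
```

```text
(no output)
```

View pics/topc.png

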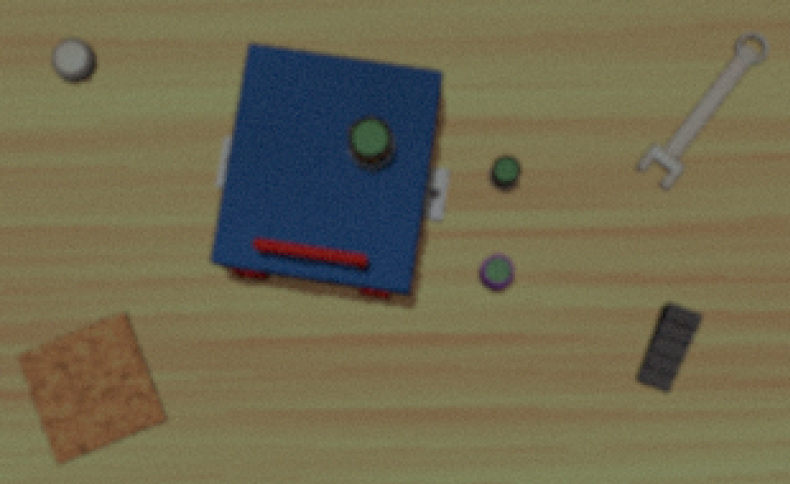

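View pics/scenec.png

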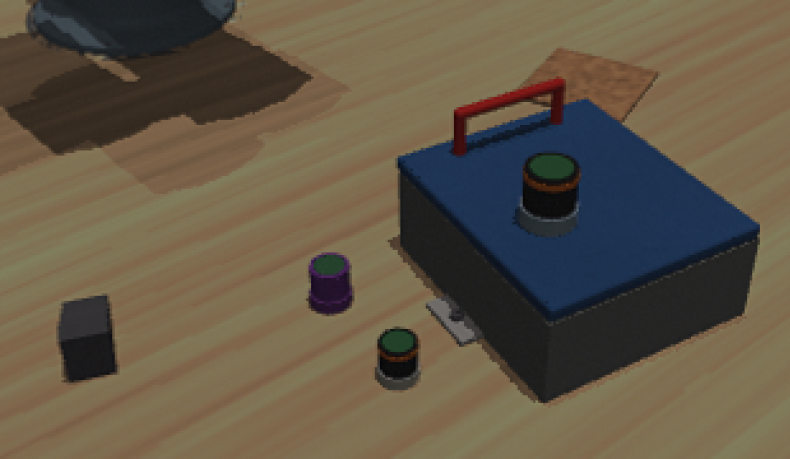

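The larger black loupe with the orange band is on the lid, at top (320,220) / scene (355,236). The look-alikes on the bench are a smaller black one at top (373,232) and a purple one at top (370,271). The scene crop confirms that the one on the lid is meant. The red bar runs from top (276,261) to (318,268), and the pad is around (211,317).

Run:
```python
from h import *
c=lambda p:np.array(p,float)/2.55+[175,165]-0.3
L=ray("top",c([(371,139)]),126)[0]
bar=ray("top",c([(258,245),(365,262)]),116)
lid=ray("top",c([(249,44),(441,73),(412,293),(213,263)]),82)
pad=ray("top",c([(20,355),(128,314),(166,418),(60,462)]),6)
print("loupe",L,"\nbar",bar,np.linalg.norm(bar[0]-bar[1]),"\nlid",lid,"\npad",pad,pad.mean(0))
ex=(lid[0]+lid[1]-lid[2]-lid[3]); yaw=np.arctan2(ex[1],ex[0]); b=bar[0]-bar[1]; print("yaw",yaw,np.arctan2(b[1],b[0])-np.pi/2, "lens",np.linalg.norm(lid[0]-lid[3]),np.linalg.norm(lid[0]-lid[1]))
for k in (1,-1):
    y=yaw+k*np.pi/2
    print(k,r.solve_ik([L[0],L[1],230],down(y)), r.solve_ik([*pad.mean(0)[:2],46],down(y)))
    print(k,"bar",r.solve_ik([*bar.mean(0)[:2],119],down(yaw+(k-1)*np.pi/2)))
```

```text
loupe [640.54032962 -11.81779421 126.        ] 
bar [[551.48927808  86.9823339  116.        ]
 [535.18206236  -4.88095961 116.        ]] 93.29946397823244 
lid [[739.98655357  98.63269388  82.        ]
 [709.28148113 -75.0490921   82.        ]
 [510.90557978 -44.9436538   82.        ]
 [540.47871623 130.56421734  82.        ]] 
pad [[465.38578841 322.99352414   6.        ]
 [502.36447678 221.2848919    6.        ]
 [405.28453599 184.67045293   6.        ]
 [366.08947819 283.25580126   6.        ]] [434.78106984 253.05116756   6.        ]
yaw -0.1546719630348812 -0.17568597567455502 lens 202.04702261740394 176.37506698035892
1 [-1.95124530e-01  2.44028034e-01  1.60270148e+00 -4.44089210e-16
  1.29486314e+00 -1.61124889e+00] [ 3.01351275e-01  2.07652089e-01  2.03555838e+00 -4.44089210e-16
  8.98382182e-01 -1.11477309e+00]
1 bar [-1.32739384e-01  1.66629006e-01  1.91596691e+00 -4.44089210e-16
  1.05899673e+00  2.19325789e-02]
-1 [-1.95124530e-01  2.44028034e-01  1.60270148e+00 -4.44089210e-16
  1.29486314e+00  1.53034376e+00] [ 3.01351275e-01  2.07652089e-01  2.03555838e+00 -4.44089210e-16
  8.98382182e-01  2.02681956e+00]
-1 bar None
```

Run:
```python
from h import *
r.reach([635,-12,260],down(-0.165+np.pi/2))
f,p=look("wrist"); cv2.imwrite("pics/w1.png",f[:,:,::-1])
for d in r.trace("wrist","loupe"):
    print(d["conf"],d["bbox"],d["mask"].sum())
    m=d["mask"].astype(np.uint8); c=max(cv2.findContours(m,0,1)[0],key=cv2.contourArea)
    print(cv2.minEnclosingCircle(c))
    M=np.zeros((480,640),np.uint8)
for d in r.trace("wrist","handle")[:1]: print("h",d["conf"],d["bbox"])
print(p,r.read_t(),r.read_opening())
```

```text
0.64 [176.4, 108.4, 221.2, 140.8] 1176
((196.58209228515625, 123.19403076171875), 21.227445602416992)
0.58 [307.6, 206.4, 356.8, 268.9] 2586
((331.5, 236.0), 31.197053909301758)
h 0.69 [261.9, 70.9, 496.2, 309.6]
(array([635.03039754, -12.82636339, 259.98859187]), array([[-9.86215735e-01,  1.65464570e-01,  1.44212105e-05],
       [ 1.65464566e-01,  9.86215722e-01, -1.63495737e-04],
       [-4.12751764e-05, -1.58855869e-04, -9.99999987e-01]])) 3.6333 85.0009724577085
```

View pics/w1.png

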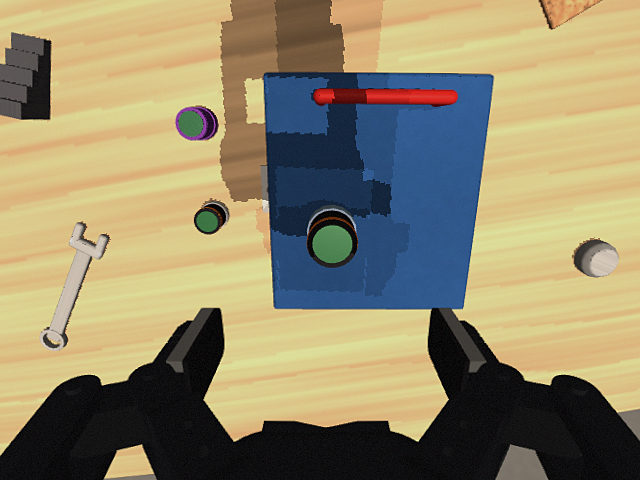

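The wrist view shows the loupe's top centred at (332,243) on the blue lid. The bar runs from (314,97) to (457,97) and is level in the picture, so the tool yaw matches the case. Both look-alikes are on the bench to the left, at (209,219) and (197,123).

Run:
```python
from h import *
p=(np.array([635.03,-12.83,259.99]),down(-0.1662+np.pi/2))
L=ray("wrist",[(332,243.5)],126,p)[0]; e=ray("wrist",[(307.5,243),(357,243),(332,269)],126,p)
print(L,np.linalg.norm(e[0]-e[1]),np.linalg.norm(e[2]-L))
b=ray("wrist",[(314,96.5),(457,97.5)],116,p); print(b,b.mean(0),np.linalg.norm(b[0]-b[1]),np.arctan2(*(b[1]-b[0])[1::-1])-np.pi/2)
lid=ray("wrist",[(265,73),(493,75),(463,308),(275,308)],82,p); print(lid,np.linalg.norm(np.diff(lid,axis=0),axis=1))
a=lid[1]-lid[0]; c=lid[2]-lid[3]; print("yaw",np.arctan2(a[1],a[0])-np.pi/2,np.arctan2(c[1],c[0])-np.pi/2)
```

```text
[640.47801106 -10.18986798 126.        ] 37.111652770698555 20.67266526795917
[[536.08777082  -5.54598342 116.        ]
 [552.79109412  92.22543069 116.        ]] [544.43943247  43.33972363 116.        ] 99.18795504929231 -0.16920699527389949
[[510.62884298 -40.21242524  82.        ]
 [540.46148893 132.99157043  82.        ]
 [739.11798178  99.51259269  82.        ]
 [709.3197025  -74.7343898   82.        ]] [175.75440501 201.45779732 176.77654922]
yaw -0.17056637298973776 -0.16937331231813646
```

Run:
```python
from h import *
R=down(-0.17+np.pi/2)
r.move_linear([640.5,-10.7,160],R,velocity=150)
r.move_linear([640.5,-10.7,119],velocity=60)
print(r.read_contact_force(),r.read_t())
r.command_gripper(30,25)
print(r.read_opening(),r.read_grasp_force(),r.read_contact_force(),r.read_eef_pos())
r.move_linear([640.5,-10.7,130],velocity=30)
print(r.read_opening(),r.read_grasp_force(),r.read_contact_force(),r.read_t())
```

```text
[-0.27146076 -0.66182046 -0.59599062] 5.2833
37.24350831959272 25.74413001537323 [-0.15770984  0.31040354  2.29615713] [640.79752568 -10.65268882 119.49844099]
36.99179336592244 25.715500116348267 [ 1.01152766  0.75837516 -1.33190511] 6.3
```

Run:
```python
from h import *
r.move_linear([640.5,-10.7,190],velocity=120)
r.move_linear([435,253,190],velocity=180)
r.move_linear([435,253,60],velocity=120)
print(r.read_t(),r.read_opening(),r.read_grasp_force())
f0=r.read_contact_force()[2]
for z in np.arange(52,42,-1.0):
    r.move_linear([435,253,z],velocity=15)
    f=r.read_contact_force()[2]-f0
    if f>2.0: break
print(z,f,r.read_eef_pos(),r.read_opening(),r.read_t())
f,p=look("wrist"); cv2.imwrite("pics/w2.png",f[:,:,::-1])
```

```text
10.1917 37.311847372759054 25.696625411510468
43.0 4.37120208050997 [435.19173747 253.0852087   43.48086474] 37.162794087863 13.125
```

View pics/w2.png

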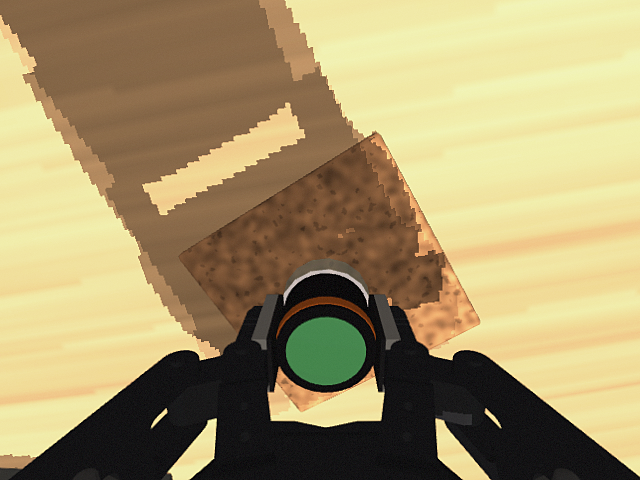

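The loupe is upright on the cork with its foot around (325,285), near the pad's centre, and contact reads about 4 N. I'll release it and move to the bar.

Run:
```python
from h import *
r.command_gripper(80); r.dwell(0.4)
r.move_linear([435.2,253,120],velocity=80)
f,p=look("wrist"); cv2.imwrite("pics/w3.png",f[:,:,::-1])
r.move_linear([435.2,253,200],velocity=180)
R=down(-0.17)
r.reach([544.2,43,190],R)
f,p=look("wrist"); g=f.astype(int); m=(g[...,0]>110)&(g[...,1]<60)&(g[...,2]<60)
cv2.imwrite("pics/w4.png",f[:,:,::-1])
cv2.imwrite("pics/w34.png",np.hstack([cv2.resize(cv2.imread(f"pics/w{k}.png"),(400,300)) for k in (3,4)]))
n,lab,st,ce=cv2.connectedComponentsWithStats(m.astype(np.uint8)); 
for k in range(1,n):
    if st[k,4]>100: print(st[k],ce[k],ray("wrist",[ce[k]],116,p)[0])
print(p[0],r.read_t())
```

```text
[ 320  181   18  160 1940] [328.58247423 255.07525773] [545.0338745   49.78894215 116.        ]
[543.48361597  43.53941256 188.90021023] 16.9333
```

View pics/w34.png

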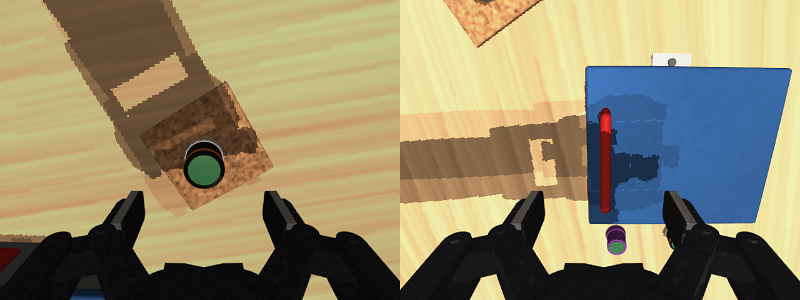

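Left picture: the loupe stands free on the cork at about (205,165). Right picture: the bar lies at column 328 of the full image, between rows 175 and 341, midway between the open fingers.

Run:
```python
from h import *
r.move_linear([544.8,43.5,117],down(-0.17),velocity=80)
print(r.read_contact_force(),r.read_t())
r.command_gripper(4,100); r.dwell(0.2)
print(r.read_opening(),r.read_grasp_force(),r.read_contact_force(),r.read_eef_pos(),r.read_t())
f=r.grab_frame("scene"); cv2.imwrite("pics/s1.png",cv2.resize(f[120:340,260:540,::-1],None,fx=2.7,fy=2.7))
```

```text
[ 0.13867919 -0.52409058  0.64470441] 18.0
6.770717968618723 97.61274933815002 [-0.02572168  0.39106743  2.50227927] [545.00608768  43.47063242 117.28924904] 18.875
```

View pics/s1.png

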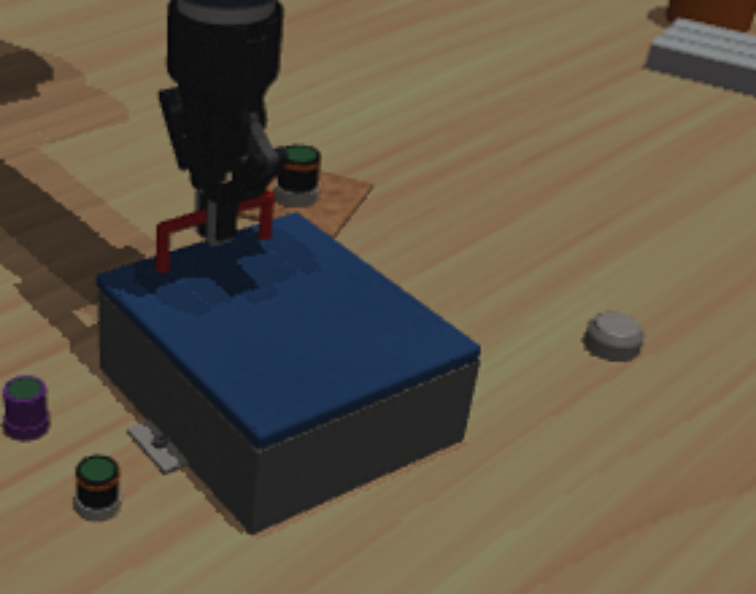

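The fingers are closed on the bar at about (220,215), with the tips clear of the lid, and the loupe stands on the cork at (298,172). Now the slow lift about the hinge.

Run:
```python
from h import *
yaw=-0.17; ax=np.array([-np.sin(yaw),np.cos(yaw),0]); ex=np.array([np.cos(yaw),np.sin(yaw),0])
p0=np.array([544.9,43.5,117.2]); bar=np.array([544.9,43.5,116]); H=bar+185*ex; H[2]=70
R0=down(yaw)
for th in [.005,.01,.015,.02,.03,.04,.06,.08,.1]:
    Q=cv2.Rodrigues(ax*th)[0]
    r.move_linear(H+Q@(p0-H),Q@R0,velocity=8 if th<.03 else 12)
    F=np.array(r.read_contact_force()); print(th,F.round(1),(np.array(r.read_eef_pos())-p0).round(1),round(r.read_opening(),1),round(r.read_grasp_force()),r.read_t())
    if r.read_opening()<4: print("slip");break
r.dwell(.3); print(r.read_contact_force(),r.read_eef_pos(),r.read_qd().round(4) if hasattr(r.read_qd(),'round') else r.read_qd())
f=r.grab_frame("scene"); cv2.imwrite("pics/s2.png",cv2.resize(f[120:340,260:540,::-1],None,fx=2.7,fy=2.7))
```

```text
0.005 [ 0.7 -0.5 -2.5] [ 0.1 -0.1  0.5] 6.9 98 19.225
0.01 [ 2.9 -0.8 -4. ] [ 0.4 -0.1  1.6] 6.8 98 19.4917
0.015 [ 4.  -0.6 -4.6] [ 0.7 -0.2  2.6] 6.9 98 19.7583
0.02 [ 3.4 -0.1 -5.7] [ 1.  -0.2  3.6] 6.9 98 20.025
0.03 [ 5.2 -1.3 -8.1] [ 1.4 -0.3  5.3] 6.6 98 20.3333
0.04 [ 3.1 -1.9 -4.5] [ 2.1 -0.5  7.6] 6.8 98 20.6417
0.06 [  7.5  -2.2 -15.2] [ 2.5 -0.6  9.2] 6.7 98 21.1083
0.08 [  5.9  -2.2 -13. ] [ 3.8 -0.9 13.2] 6.4 98 21.575
0.1 [ 4.4 -2.1 -8.5] [ 5.3 -1.1 17.6] 7.0 99 22.0417
[ 3.96183641 -2.35656103 -8.61429364] [550.26757095  42.39463708 134.95828385] [ 0.0008 -0.0014 -0.0018  0.0012 -0.0015  0.0009]
```

View pics/s2.png

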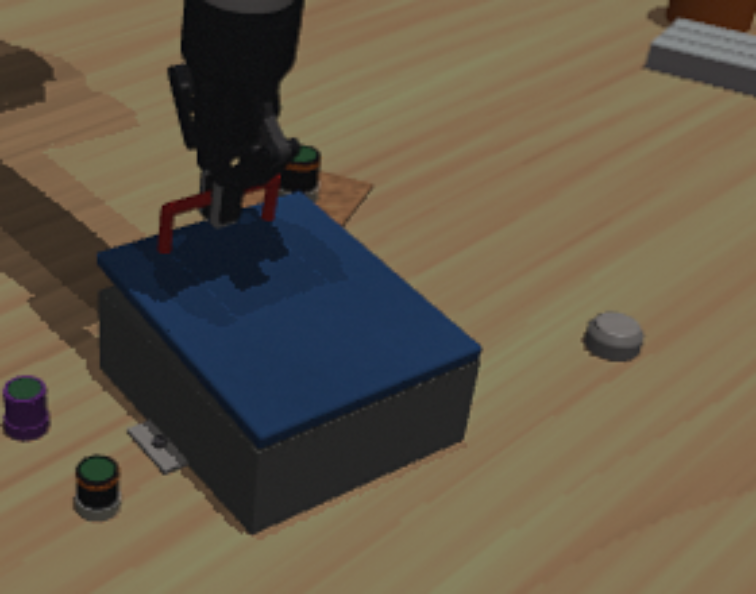

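The lid is visibly ajar: its front-left corner moved from (98,277) to (98,256) in the crop, and the bar is still in the fingers. I'll work out the angle from the picture, because the force reads above the expected lid weight.

```bash
python3 - <<'E'
from h import *
i=r.camera_info("scene")
yaw=-0.17; ax=np.array([-np.sin(yaw),np.cos(yaw),0]); ex=np.array([np.cos(yaw),np.sin(yaw),0])
H=np.array([544.9,43.5,70])+185*ex
c=np.array([510.6,-41,82.])
for th in [0,.03,.05,.07,.1,.13]:
    P=H+cv2.Rodrigues(ax*th)[0]@(c-H)
    u=cv2.projectPoints(P,i["rvec"],i["tvec"],i["intrinsics"],i["dist_coeffs"])[0].ravel(); print(th,((u-[260,120])*2.7).round(1))
for k in range(3):
    r.dwell(.3); print(np.array(r.read_contact_force()).round(1),np.array(r.read_eef_pos()).round(2),r.read_opening(),r.read_wrist_torque(),r.read_t())
E
python3 - <<'E'
import cv2,numpy as np
a=cv2.imread("pics/s1.png");b=cv2.imread("pics/s2.png")
for im in (a,b):
    col=im[230:310,108:116].astype(int).mean(1)
    print([tuple(x) for x in col[::4].astype(int)])
E
```

```text
0 [ 92.5 271.4]
0.03 [ 92.7 264.5]
0.05 [ 92.8 259.9]
0.07 [ 93.1 255.4]
0.1 [ 93.5 248.7]
0.13 [ 94. 242.]
[ 3.9 -1.4 -8.1] [550.29  42.38 134.98] 7.297312531638428 [-0.39597215 -0.75336395  0.07138334] 22.6917
[ 4.7 -2.2 -8.1] [550.31  42.39 134.97] 7.218984374323221 [-0.44050764 -0.76002716 -0.007739  ] 22.9917
[ 4.9 -2.2 -7.9] [550.28  42.39 134.97] 6.806044935415371 [-0.40471769 -0.81399582  0.05043837] 23.2917
[(np.int64(74), np.int64(101), np.int64(127)), (np.int64(74), np.int64(101), np.int64(127)), (np.int64(75), np.int64(102), np.int64(129)), (np.int64(72), np.int64(98), np.int64(124)), (np.int64(44), np.int64(59), np.int64(74)), (np.int64(35), np.int64(46), np.int64(58)), (np.int64(35), np.int64(46), np.int64(57)), (np.int64(34), np.int64(45), np.int64(57)), (np.int64(34), np.int64(44), np.int64(56)), (np.int64(35), np.int64(46), np.int64(57)), (np.int64(45), np.int64(36), np.int64(32)), (np.int64(50), np.int64(32), np.int64(19)), (np.int64(49), np.int64(31), np.int64(18)), (np.int64(49), np.int64(31), np.int64(19)), (np.int64(54), np.int64(34), np.int64(21)), (np.int64(69
[... 396 characters left out ...]
.int64(60), np.int64(78), np.int64(97)), (np.int64(49), np.int64(31), np.int64(19)), (np.int64(51), np.int64(31), np.int64(18)), (np.int64(50), np.int64(32), np.int64(20)), (np.int64(49), np.int64(31), np.int64(17)), (np.int64(49), np.int64(30), np.int64(19)), (np.int64(44), np.int64(27), np.int64(17)), (np.int64(39), np.int64(25), np.int64(15)), (np.int64(34), np.int64(26), np.int64(22)), (np.int64(34), np.int64(34), np.int64(37)), (np.int64(33), np.int64(36), np.int64(40)), (np.int64(34), np.int64(34), np.int64(34)), (np.int64(33), np.int64(34), np.int64(33)), (np.int64(33), np.int64(33), np.int64(33)), (np.int64(32), np.int64(33), np.int64(33)), (np.int64(33), np.int64(34), np.int64(33))]
```

Run:
```python
from h import *
r.dwell(1)
f=r.grab_frame("scene"); n=cv2.resize(f[120:340,260:540,::-1],None,fx=2.7,fy=2.7)
b=cv2.imread("pics/s2.png"); s=[cv2.cvtColor(x[150:350,90:330],6).astype(np.float32) for x in (b,n)]
print(sh:=cv2.phaseCorrelate(*s), r.read_opening(), r.read_eef_pos(), r.read_grasp_force())
if abs(sh[0][1])<2 and r.read_opening()>5: print(r.close_job())
```

```text
((0.012113162692685364, 0.02249649903525608), 0.9714829765955607) 6.982840380516952 [550.27506426  42.41015953 134.97396825] 98.59552145004272
the job is handed in; nothing more can be done
None
```

I handed the job in: the loupe stands released on the cork pad, the seal is broken, and the gripper is holding the lid steady at about 0.09 rad (roughly 18–20 mm at the front edge); no verdict was returned.

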